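# Set the bin-day reminder to the green bin

### The arm

A 6-joint arm with a two-finger parallel gripper is mounted at the origin on the work surface. World frame = base frame: x ahead of the robot, y to its left, z up, the work surface at z = 0. Lengths are in m, angles in degrees, forces in N, time in s.
With the tool pointing down it reaches from about 0.275 to 0.75 m from the base axis. Payload 10.2 kg.
Tool frame: the origin (TCP) lies midway between the tips of the shut fingers; the grasp point (between the pads) lies 19 mm behind it; z points along the fingers, y is the line along which they close (so a half turn about z gives the same grasp; the last joint's range is limited). The gripper opens to 88 mm and grips with 3 to 60 N. Pads are 18 mm wide; open, the fingers measure 123 mm over their backs; the gripper's body (75 mm by 187 mm) begins 45 mm behind the grasp point.
Start: joints at [51.486, 17.928, 85.812, -0, 76.261, -12.8], TCP at [0.228, 0.473, 0.239] pointing down, gripper open.
Joint ranges: [-168.41, 168.41], [-55.51, 124.54], [10.69, 146.95], [-70.63, 250.63], [1, 178], [-165.06, 165.06]. Speed limits (degrees/s): [136.94, 136.94, 172.46, 180, 180, 180].

### API

Orientations are given as [roll, pitch, yaw] about the fixed x, y, z axes, in that order (R = Rz(yaw) Ry(pitch) Rx(roll)).
In Python, from rig import ctrl gives the robot as it stands.
- The arm moves only by the tool servo_tool, never from a script. Its argument "series" is a list of rows, each a list of 7 numbers: the shift along the tool's x, y, z in m, then the turn, a rotation vector about the tool's x, y, z in degrees, then the gripper command: -1 is shut, 1 is fully open, values between are in proportion. A call has 1 to 5 rows; each row shifts and turns the commanded pose from where the row before left it, along the tool's axes as they then stand; what a row does not reach is not made up. A row lasts 1/10 s, in which the tool goes at most 50 mm and 8.59 degrees, less where a joint would pass 70% of its speed; a pose out of reach is approached as far as the arm can. A call with a gripper value outside its range is refused whole. The fingers move at their own pace and stop on an object; "newtons" is the grip in N (left out, the last holds). Time passes only in rows, so rows that do not move let the fingers close. It gives the time, the measured TCP pose, the force, the opening and the grip force at its end, in the units of the state.
- ctrl.sense(): the state, without advancing time (a new reading comes with each control period).
- ctrl.get_image(name): name is "scene" or "top" or "wrist"; returns a dict with "image" (480x640x3 uint8, blue, green, red), "fx", "fy", "cx", "cy" (pixels), "dist" ([k1, k2, p1, p2, k3] as OpenCV has them; the pictures are not rectified), "origin" and "rotation" of the camera in the world. Camera axes: x right, y up, looking along -z (the intrinsics and any distortion apply to the point x, -y, -z); pixel columns grow to the right and rows downward; lengths in m; the calibration is good to about 2 mm. A picture is of the moment at which its call begins. There is no depth.
- ctrl.job_done(): hands the job in; it is judged then, once.
The state is a dict: "time_s": time; "qpos": joint angles; "qvel": joint speeds; "joint_efforts": joint torques, N m; "eef_pos": TCP position; "eef_rot": TCP orientation; "wrist_force": force on the tool from outside, world axes, zero at the start; "wrist_torque": the same for the moment, N m; "grip_width": finger opening in m; "gripper_force": force on a finger pad.
Only numpy, scipy, OpenCV 4.12 (cv2) and the standard library are available. Lean on these libraries where they do the work, as an engineer would, in place of code of your own. Each camera call takes 0.05 s, during which the arm holds its last target. There are 200 camera calls.

### The job

It is green-bin week, and the orange cursor of the bin-day reminder on the mantelpiece has been left between two of its tablets. Push the cursor gently along its rail with the fingertips until it clicks into the notch in line with the green tablet, then take the hand away. Do not pinch the cursor, and leave everything else on the mantelpiece and the key on its hook as they are.

Things in the scene. Friction and masses are not known exactly. Their poses are not given: they have to be found in the camera images.
- reminder: bin-day reminder, fixed on the mantel shelf: pine base 96 mm deep (its x), 300 mm long (its y), 16 mm high; origin at the centre of its underside, on the shelf top, 130 mm above the table; yaw up to 10 degrees either way. An aluminium rail 14 mm wide runs along y at x = -24 mm, top 26 mm above the origin, with black end stops 34 mm high at y = -134 and +134 mm. Colour tablets lie at x = +22 mm
- cursor (a joint): cursor's place along the rail: m along the reminder's +y, 0 at mid-rail, stops at -0.106 and +0.106; notches (black slots in the rail) at -0.090, -0.030, 0.030, 0.090. Starts between the middle two. Slides at about 1 N; leaving a notch takes 5 to 8 N. Within about 5 mm of a notch a sprung ball pulls it in and centres it: the push drops away and the cursor runs a few mm ahead of the finger
- cursor_top (a point): centre of the top of the orange cursor, a block 40 mm across the rail (x), 36 mm along it (y), 36 mm high, top 54 mm and underside 18 mm above the reminder's origin; x as the rail, axes as the reminder's. Its flat +y and -y sides (solids cursor_c0, cursor_c1; c2, c3 are -x, +x) are for pushing. A thin cream pointer reaches 17 mm from it towards the tablets, 28 mm above the origin
- tablet_green: green tablet with a cream wheelie-bin emblem, 40 x 48 x 5 mm, lying on the reminder, its top 22 mm above the reminder's origin; origin at the centre of its underside, axes as the reminder's. It lies beside any one of the four notches; the cursor is set to it when both have the same y along the reminder
- tablet_black: the black tablet with a cream bin emblem, same size
- tablet_brown: the brown tablet with a cream bin emblem, same size
- tablet_white: the plain white tablet (no collection), same size
- planter: a matt black ceramic planter with a small green plant, 96 mm in diameter, 85 mm high, about 155 mm with the leaves; origin at the centre of its underside; stands on the shelf beside the reminder (side varies)
- frame: a clear acrylic photo frame, 12 mm thick, 105 mm wide and 156 mm high, on a 45 x 100 mm foot; origin at the centre of its underside; stands on the shelf on the side away from the planter
- coaster_a: a cork coaster, 96 mm in diameter, 6 mm thick, origin at the centre of its underside; lies on the shelf near the -y end of the reminder
- coaster_b: a second such cork coaster, near the +y end of the reminder
- stopper: a chrome bottle stopper standing on its head, 38 mm in diameter, 60 mm high; origin at the centre of its underside; behind the reminder (+x side)
- votive: an amber glass tea-light holder, 60 mm in diameter, 58 mm high; origin at the centre of its underside; behind the reminder (+x side)
- fob (a joint): swing (rad) of the house key with its blue plastic fob on the hook rail beneath the shelf's front edge; 0 hanging at rest

How it is judged (in metres and radians):
At the end, for the whole second after the job is handed in: the cursor rests in the notch beside the green tablet: its centre within 3 mm of the tablet's centre line, not moving (under 5 mm/s), and the robot touches nothing (y of cursor_top in the frame of tablet_green between -0.003 and 0.003 m and velocity of joint cursor between -0.005 and 0.005 m/s).
It fails at once if the cursor is pinched: fingers press on two opposite sides of it at once (more than 1 N each) ((contact force between the fingers and cursor_c0 above 1 N and contact force between the fingers and cursor_c1 above 1 N) or (contact force between the fingers and cursor_c2 above 1 N and contact force between the fingers and cursor_c3 above 1 N)).
It fails at once if the reminder or its cursor is pressed or rammed with more than 22 N (contact force between the fingers and reminder above 22 N).
It fails at once if the planter, frame or a coaster is lifted, pushed more than 8 mm or tipped (distance of any of planter, frame, coaster_a, coaster_b from where it was at the start of the episode above 0.008 m or angle between any of planter, frame, coaster_a, coaster_b's own z axis and vertical above 0.15 rad).
It fails at once if the stopper or tea-light glass is lifted, pushed more than 8 mm or tipped (distance of any of stopper, votive from where it was at the start of the episode above 0.008 m or angle between any of stopper, votive's own z axis and vertical above 0.15 rad).
It fails at once if the key and fob on the hook are knocked or lifted (swung more than 0.3 rad) (value of joint fob above 0.3 rad).
It also fails if it takes over 45 s, if anything falls off the work surface, if the arm or the gripper's body presses on something with over 40 N, if the wrist force passes 120 N, or if a joint passes its speed limit or range.

## Working session

There is one attempt and no reset: what is moved stays moved. The work goes in short steps, Python scripts to look and compute and a tool call to move; the robot and the scene stay as the last step left them, time stands still between calls to the robot, and variables do not carry over. Pictures are saved under pics/ and viewed, at most 10 in all, crops included, and the job is handed in when it is done.

Besides the shell and the picture viewer there is one more tool, called as name(argument=value, ...) on one line, values as JSON. servo_tool: Moves the arm, as the interface text tells. Its arguments: {"type":"object","properties":{"series":{"type":"array","items":{"type":"array","items":{"type":"number"}}},"newtons":{"type":"number"}},"required":["series"]}

```bash
mkdir -p pics; cat > h.py <<'E'
import numpy as np, cv2, json
from rig import ctrl
def snap(n,f):
    d=ctrl.get_image(n); cv2.imwrite(f'pics/{f}.png',d['image'])
    np.savez(f'pics/{f}.npz',**{k:np.array(v) for k,v in d.items()}); return d
def ray(f,u,v):
    d=np.load(f'pics/{f}.npz'); K=np.array([[d['fx'],0,d['cx']],[0,d['fy'],d['cy']],[0,0,1.]])
    p=cv2.undistortPoints(np.array([[[u,v]]],float),K,d['dist'])[0,0]
    r=d['rotation'].reshape(3,3)@np.array([p[0],-p[1],-1]); return d['origin'],r/np.linalg.norm(r)
def atz(f,u,v,z):
    o,r=ray(f,u,v); return o+r*(z-o[2])/r[2]
def tri(*obs):
    A=0;b=0
    for f,u,v in obs:
        o,r=ray(f,u,v);P=np.eye(3)-np.outer(r,r);A=A+P;b=b+P@o
    return np.linalg.solve(A,b)
E
python3 - <<'E'
from h import *
snap('scene','s0');snap('top','t0');d=snap('wrist','w0')
for n in ('s0','t0','w0'):
    q=np.load(f'pics/{n}.npz');print(n,q['origin'].round(3),q['rotation'].round(2).tolist(),q['fx'],q['dist'])
s=ctrl.sense();print(s)
E
```

```text
s0 [1.013 0.049 0.759] [38.0, 0.84, 96.07] 445.7278272783714 [-0.0470421  0.         0.         0.         0.       ]
t0 [0.401 0.023 1.118] [10.22, -1.84, -88.32] 449.98982014575563 [-0.10976936  0.          0.          0.          0.        ]
w0 [0.16  0.505 0.385] [-16.55, 0.09, 64.26] 349.70433440126567 [-0.02136677  0.          0.          0.          0.        ]
{'time_s': 0.15, 'qpos': array([ 5.14871976e+01,  1.79513797e+01,  8.58428926e+01,  2.98732489e-04,
        7.62611180e+01, -1.27993274e+01]), 'qvel': array([-0.05697362, -0.05736894, -0.11379028, -0.0642969 , -0.10043546,
       -0.00306935]), 'joint_efforts': array([ 2.18707472e-03, -4.02304816e+01, -2.52314776e+01,  6.95500639e-02,
        3.43700952e-02, -6.10105144e-05]), 'eef_pos': array([0.22767167, 0.47286375, 0.23830614]), 'eef_rot': array([-1.79946050e+02, -1.25539019e-02,  1.54286448e+02]), 'wrist_force': array([-0.65824082, -0.15449691, -0.00929417]), 'wrist_torque': array([-0.00023635, -0.01099432,  0.01795948]), 'gripper_force': 0.0, 'grip_width': 0.08793724314172345}
```

Rotation is roll/pitch/yaw; fix the helper.

```bash
sed -i "s/d\['rotation'\].reshape(3,3)@/R.from_euler('xyz',d['rotation'],degrees=True).as_matrix()@/; 1a from scipy.spatial.transform import Rotation as R" h.py; echo ok
```

```text
ok
```

View pics/t0.png

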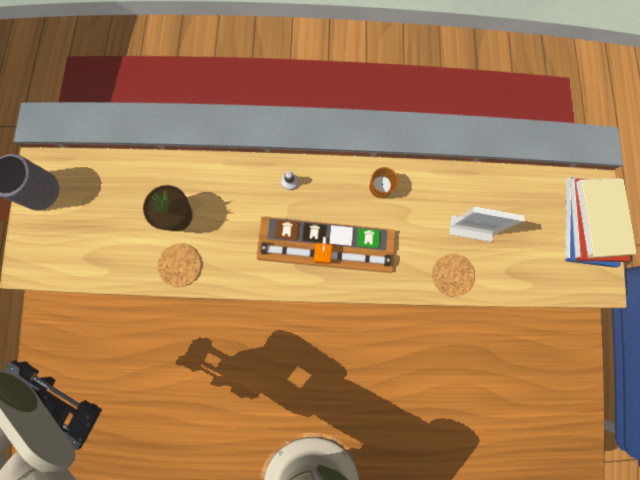

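View pics/s0.png

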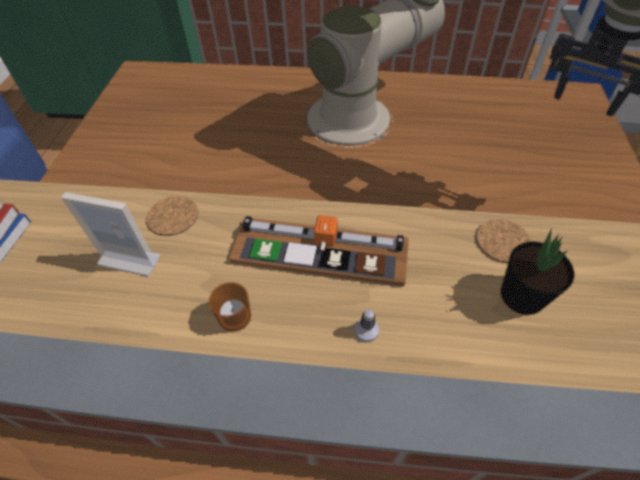

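The top view shows the reminder at px (258–397, 217–270), with the tablets running brown, black, white, green from left (+y) to right (−y). The green tablet (369,237) is therefore at the −y end notch, and the cursor (323,253) is near the middle. The planter is to the left and the frame to the right. I'll enlarge both views to measure.

```bash
python3 - <<'E'
import cv2
a=cv2.imread('pics/t0.png')[205:280,250:405]; b=cv2.imread('pics/s0.png')[205:295,220:420]
a=cv2.resize(a,None,fx=5,fy=5,interpolation=2);cv2.imwrite('pics/tc.png',a)
b=cv2.resize(b,None,fx=4,fy=4,interpolation=2);cv2.imwrite('pics/sc.png',b)
E
```

```text
(no output)
```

View pics/tc.png

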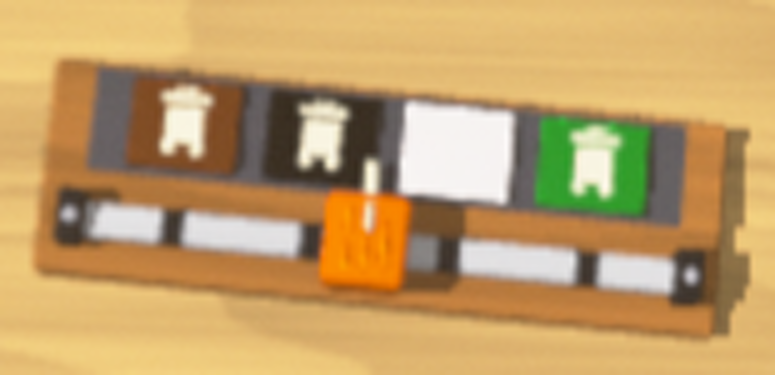

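View pics/sc.png

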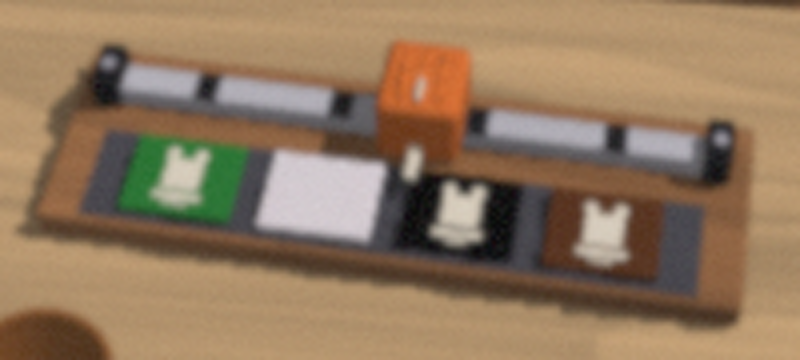

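The crops give: green tablet centre (592,165) top / (183,182) scene, brown (185,125) / (604,235), stop screws at (69,213),(692,275) / (718,138),(110,62), and cursor top centre about (366,238) / (427,74).

```bash
python3 - <<'E'
from h import *
T=lambda x,y:('t0',250+x/5-.4,205+y/5-.4); S=lambda x,y:('s0',220+x/4-.4,205+y/4-.4)
P={'green':tri(T(592,165),S(183,182)),'brown':tri(T(185,125),S(604,235)),'stop+':tri(T(69,213),S(718,138)),'stop-':tri(T(692,275),S(110,62)),'cur':tri(T(366,238),S(427,74))}
for k,v in P.items():print(k,v.round(4))
d=P['stop+']-P['stop-'];yaw=np.arctan2(-d[0],d[1]);print('len',np.hypot(*d[:2]),'yaw',np.degrees(yaw))
ey=np.array([-np.sin(yaw),np.cos(yaw)]);ex=np.array([np.cos(yaw),np.sin(yaw)])
m=(P['stop+']+P['stop-'])[:2]/2
for k,v in P.items():print(k,'x',(v[:2]-m)@ex-.024,'y',(v[:2]-m)@ey)
b=P['brown']-P['green'];print('yaw tab',np.degrees(np.arctan2(-b[0],b[1])),np.hypot(*b[:2]))
for n,T_ in (('t',T),):
  print('z fixed: stops',[atz(*T(*p),.164).round(4) for p in((69,213),(692,275))],'cur',atz(*T(366,238),.184).round(4))
s=ctrl.sense();print(s['eef_pos'],s['eef_rot'])
E
```

```text
green [ 0.5726 -0.1051  0.1466]
brown [0.584  0.0747 0.1479]
stop+ [0.5409 0.1209 0.1641]
stop- [ 0.523  -0.146   0.1634]
cur [ 0.532  -0.0047  0.1815]
len 0.26744606952529876 yaw -3.8370134611174604
green x 0.022806550984061584 y -0.08965886814749835
brown x 0.022092599537813715 y 0.09055303469209702
stop+ x -0.024000000000000056 y 0.13372303476264938
stop- x -0.024000000000000056 y -0.13372303476264938
cur x -0.024496893890008475 y 0.00784413456257797
yaw tab -3.6100240670121404 0.18021331707655616
z fixed: stops [array([0.5409, 0.1213, 0.164 ]), array([ 0.5231, -0.1468,  0.164 ])] cur [ 0.5317 -0.0055  0.184 ]
[0.22767167 0.47286375 0.23830614] [-1.79946050e+02 -1.25539019e-02  1.54286448e+02]
```

Lengths, heights and notch spacing all agree with the text: yaw is about −3.75°, the cursor is at y ≈ +0.008, and the green notch is at −0.090. I'll push toward −y with shut fingers, tool x along the reminder's +y. First: rise, turn and shut.

servo_tool(series=[[0,0,-0.02,0,0,8.5,-1],[0,0,-0.02,0,0,8.5,-1],[0,0,-0.02,0,0,8.5,-1],[0,0,-0.02,0,0,8.5,-1],[0,0,-0.02,0,0,8.5,-1]], newtons=10)

```text
time_s: 0.65
eef_pos: [0.2277, 0.4729, 0.3393]
eef_rot: [-180.0, 0.0, 111.4]
wrist_force: [-0.6, 0.1, 0.0]
grip_width: 0.0498
gripper_force: 0.0
```

servo_tool(series=[[0,0,0,0,0,8.5,-1],[0,0,0,0,0,8.5,-1],[0,0,0,0,0,8.5,-1],[0,0,0,0,0,0,-1]])

```text
time_s: 1.05
eef_pos: [0.2278, 0.473, 0.3385]
eef_rot: [-180.0, 0.0, 86.2]
wrist_force: [-0.4, 0.2, 0.6]
grip_width: 0.0184
gripper_force: 0.0
```

servo_tool(series=[[-0.0366,0.0305,0,0,0,0,-1],[-0.0366,0.0305,0,0,0,0,-1],[-0.0366,0.0305,0,0,0,0,-1],[-0.0366,0.0305,0,0,0,0,-1],[-0.0366,0.0305,0,0,0,0,-1]])

```text
time_s: 1.55
eef_pos: [0.3688, 0.2788, 0.3387]
eef_rot: [180.0, -0.0, 86.6]
wrist_force: [0.2, 0.8, 0.2]
grip_width: 0.0005
gripper_force: 0.0
```

servo_tool(series=[[-0.0366,0.0305,0,0,0,0,-1],[-0.0366,0.0305,0,0,0,0,-1],[-0.0366,0.0305,0,0,0,0,-1],[-0.0366,0.0305,0,0,0,0,-1],[-0.0366,0.0305,0,0,0,0,-1]])

```text
time_s: 2.05
eef_pos: [0.5092, 0.0862, 0.3387]
eef_rot: [-180.0, -0.0, 86.5]
wrist_force: [1.7, 0.2, -0.3]
grip_width: 0.0006
gripper_force: 0.0
```

servo_tool(series=[[-0.0366,0.0305,0,0,0,0,-1],[0,0,0.03,0,0,0,-1],[0,0,0.03,0,0,0,-1],[0,0,0.03,0,0,0,-1],[0,0,0,0,0,0,-1]])

```text
time_s: 2.55
eef_pos: [0.535, 0.0496, 0.2452]
eef_rot: [-179.6, -0.0, 86.5]
wrist_force: [0.6, 0.2, -0.1]
grip_width: 0.0004
gripper_force: 0.0
```

```bash
python3 - <<'E'
from h import *
snap('wrist','w1');s=ctrl.sense();print(s['eef_pos'],s['eef_rot'],s['grip_width'],s['wrist_force'])
m=np.array([.532,-.01255]);y=np.radians(-3.75);d=s['eef_pos'][:2]-m
print('rail-frame x,y',d@[np.cos(y),np.sin(y)],d@[-np.sin(y),np.cos(y)])
E
```

```text
[0.53602314 0.0495539  0.24795596] [-1.79826249e+02 -1.11677140e-02  8.64529145e+01] 0.0006689556980734419 [-0.75994619  0.26420757  0.83462363]
rail-frame x,y -4.726158025455662e-05 0.06223405822038086
```

View pics/w1.png

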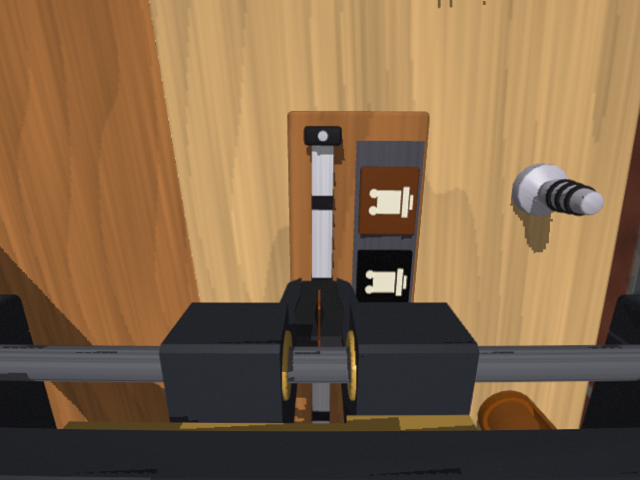

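The picture shows the shut fingers centred over the rail (about (320,300)), with only rail below them. Descending.

servo_tool(series=[[0,0,0.025,0,0,0,-1],[0,0,0.025,0,0,0,-1],[0,0,0.02,0,0,0,-1],[0,0,0.012,0,0,0,-1],[0,0,0,0,0,0,-1]])

```text
time_s: 3.1
eef_pos: [0.5366, 0.0496, 0.1668]
eef_rot: [-180.0, -0.0, 86.4]
wrist_force: [-0.1, 0.5, 0.2]
grip_width: 0.0008
gripper_force: 0.0
```

servo_tool(series=[[-0.005,0,0,0,0,0,-1],[-0.005,0,0,0,0,0,-1],[-0.005,0,0,0,0,0,-1],[-0.003,0,0,0,0,0,-1],[0,0,0,0,0,0,-1]])

```text
time_s: 3.6
eef_pos: [0.5354, 0.031, 0.167]
eef_rot: [180.0, 0.0, 86.2]
wrist_force: [1.0, 0.2, -0.1]
grip_width: 0.0006
gripper_force: 0.0
```

servo_tool(series=[[-0.002,0,0,0,0,0,-1],[-0.002,0,0,0,0,0,-1],[-0.002,0,0,0,0,0,-1]])

```text
time_s: 3.9
eef_pos: [0.535, 0.0255, 0.1667]
eef_rot: [-180.0, 0.0, 86.3]
wrist_force: [0.1, 0.2, 0.5]
grip_width: 0.0006
gripper_force: 0.0
```

servo_tool(series=[[-0.002,0,0,0,0,0,-1],[-0.002,0,0,0,0,0,-1],[-0.002,0,0,0,0,0,-1]])

```text
time_s: 4.2
eef_pos: [0.5346, 0.0197, 0.1667]
eef_rot: [180.0, -0.0, 86.3]
wrist_force: [1.2, 1.6, 0.1]
grip_width: 0.0001
gripper_force: 1.0
```

servo_tool(series=[[-0.003,0,0,0,0,0,-1],[-0.003,0,0,0,0,0,-1],[-0.003,0,0,0,0,0,-1],[-0.003,0,0,0,0,0,-1],[-0.003,0,0,0,0,0,-1]])

```text
time_s: 4.7
eef_pos: [0.5336, 0.0044, 0.1667]
eef_rot: [-180.0, -0.0, 86.3]
wrist_force: [-0.5, 2.5, 0.1]
grip_width: 0.0006
gripper_force: 1.0
```

servo_tool(series=[[-0.003,0,0,0,0,0,-1],[-0.003,0,0,0,0,0,-1],[-0.003,0,0,0,0,0,-1],[-0.002,0,0,0,0,0,-1],[-0.002,0,0,0,0,0,-1]])

```text
time_s: 5.2
eef_pos: [0.5327, -0.0086, 0.1667]
eef_rot: [-180.0, 0.0, 86.3]
wrist_force: [0.1, 1.1, 1.0]
grip_width: 0.0002
gripper_force: 0.5
```

servo_tool(series=[[-0.001,0,0,0,0,0,-1],[-0.001,0,0,0,0,0,-1],[-0.001,0,0,0,0,0,-1]])

```text
time_s: 5.5
eef_pos: [0.5326, -0.0115, 0.1667]
eef_rot: [180.0, 0.0, 86.3]
wrist_force: [-0.3, -0.5, 0.3]
grip_width: 0.0002
gripper_force: 0.0
```

servo_tool(series=[[-0.001,0,0,0,0,0,-1],[-0.001,0,0,0,0,0,-1],[-0.001,0,0,0,0,0,-1]])

```text
time_s: 5.8
eef_pos: [0.5324, -0.0144, 0.1667]
eef_rot: [180.0, -0.0, 86.3]
wrist_force: [0.4, 3.9, 0.9]
grip_width: 0.0005
gripper_force: 1.6
```

servo_tool(series=[[-0.001,0,0,0,0,0,-1],[-0.001,0,0,0,0,0,-1],[-0.001,0,0,0,0,0,-1]])

```text
time_s: 6.1
eef_pos: [0.5322, -0.0167, 0.1668]
eef_rot: [180.0, -0.1, 86.3]
wrist_force: [-0.1, 4.4, 1.1]
grip_width: 0.0005
gripper_force: 2.1
```

It clicked into the −0.030 notch near y = −0.011 and is now leaving it, so the green notch should click at about y = −0.071.

servo_tool(series=[[-0.001,0,0,0,0,0,-1],[-0.001,0,0,0,0,0,-1],[-0.001,0,0,0,0,0,-1],[-0.001,0,0,0,0,0,-1],[-0.001,0,0,0,0,0,-1]])

```text
time_s: 6.6
eef_pos: [0.5319, -0.0226, 0.1667]
eef_rot: [-180.0, 0.0, 86.3]
wrist_force: [-1.2, 1.9, -0.0]
grip_width: 0.0006
gripper_force: 0.8
```

servo_tool(series=[[-0.003,0,0,0,0,0,-1],[-0.003,0,0,0,0,0,-1],[-0.003,0,0,0,0,0,-1],[-0.003,0,0,0,0,0,-1],[-0.003,0,0,0,0,0,-1]])

```text
time_s: 7.1
eef_pos: [0.5309, -0.0376, 0.1667]
eef_rot: [180.0, 0.0, 86.3]
wrist_force: [0.6, 2.3, 0.5]
grip_width: 0.0007
gripper_force: 1.0
```

servo_tool(series=[[-0.003,0,0,0,0,0,-1],[-0.003,0,0,0,0,0,-1],[-0.003,0,0,0,0,0,-1],[-0.003,0,0,0,0,0,-1],[-0.003,0,0,0,0,0,-1]])

```text
time_s: 7.6
eef_pos: [0.5299, -0.0525, 0.1667]
eef_rot: [-180.0, 0.0, 86.3]
wrist_force: [0.4, 1.9, 1.9]
grip_width: 0.0003
gripper_force: 1.1
```

servo_tool(series=[[-0.003,0,0,0,0,0,-1],[-0.003,0,0,0,0,0,-1],[-0.003,0,0,0,0,0,-1],[-0.002,0,0,0,0,0,-1],[-0.002,0,0,0,0,0,-1]])

```text
time_s: 8.1
eef_pos: [0.529, -0.0654, 0.1667]
eef_rot: [-180.0, -0.0, 86.3]
wrist_force: [-0.3, 1.9, 2.7]
grip_width: 0.0004
gripper_force: 1.0
```

servo_tool(series=[[-0.001,0,0,0,0,0,-1],[-0.001,0,0,0,0,0,-1],[-0.001,0,0,0,0,0,-1]])

```text
time_s: 8.4
eef_pos: [0.5288, -0.0684, 0.1667]
eef_rot: [-180.0, 0.0, 86.3]
wrist_force: [-1.1, 1.0, 0.6]
grip_width: 0.0006
gripper_force: 0.5
```

servo_tool(series=[[-0.001,0,0,0,0,0,-1],[-0.001,0,0,0,0,0,-1]])

```text
time_s: 8.6
eef_pos: [0.5288, -0.0705, 0.1667]
eef_rot: [180.0, 0.0, 86.3]
wrist_force: [-0.1, 0.4, -0.2]
grip_width: 0.0005
gripper_force: 0.0
```

servo_tool(series=[[-0.001,0,0,0,0,0,-1]])

```text
time_s: 8.7
eef_pos: [0.5287, -0.0714, 0.1667]
eef_rot: [180.0, 0.0, 86.3]
wrist_force: [0.6, 1.3, -1.1]
grip_width: 0.0004
gripper_force: 0.0
```

The push has dropped to zero, so it clicked. Backing off and rising, then a check.

servo_tool(series=[[0.01,0,0,0,0,0,-1],[0.02,0,0,0,0,0,-1],[0,0,-0.03,0,0,0,-1],[0,0,-0.04,0,0,0,-1],[0,0,-0.04,0,0,0,-1]])

```text
time_s: 9.2
eef_pos: [0.5303, -0.0404, 0.278]
eef_rot: [-180.0, -0.0, 86.3]
wrist_force: [0.2, -0.3, 0.3]
grip_width: 0.0005
gripper_force: 0.0
```

servo_tool(series=[[0.04,-0.02,-0.02,0,0,0,-1],[0.04,-0.02,0,0,0,0,-1],[0.04,-0.02,0,0,0,0,-1],[0.04,-0.02,0,0,0,0,-1],[0,0,0,0,0,0,-1]])

```text
time_s: 9.7
eef_pos: [0.4592, 0.1277, 0.2973]
eef_rot: [180.0, -0.1, 86.6]
wrist_force: [-0.1, -0.3, -0.4]
grip_width: 0.0004
gripper_force: 0.0
```

```bash
python3 - <<'E'
from h import *
snap('scene','s1')
b=cv2.imread('pics/s1.png')[205:295,220:420];cv2.imwrite('pics/sc1.png',cv2.resize(b,None,fx=4,fy=4,interpolation=2))
E
```

```text
(no output)
```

View pics/sc1.png

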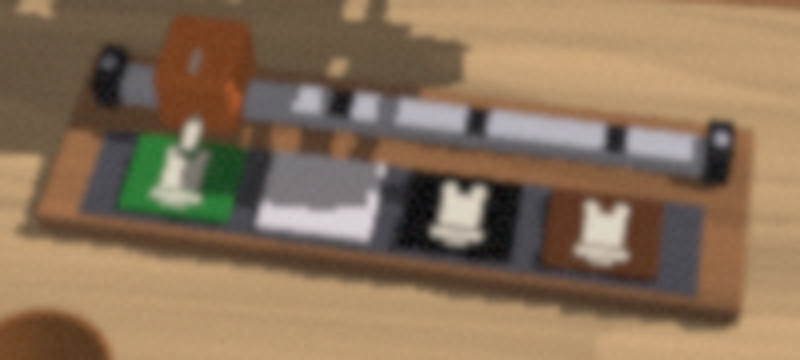

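The cursor's top centre is now at about (207,47) in the crop, with its pointer over the green tablet. I'll check the offset numerically against the first picture's reading of the same feature.

```bash
python3 - <<'E'
from h import *
m=np.array([.532,-.01255]);y=np.radians(-3.75)
for f,p,z in(('s1',(207,47),.184),('s0',(427,74),.184),('s1',(190,131),.158),('s1',(183,182),.152)):
    d=atz(f,220+p[0]/4-.4,205+p[1]/4-.4,z)[:2]-m;print(f,d@[np.cos(y),np.sin(y)],d@[-np.sin(y),np.cos(y)])
E
```

```text
s1 0.001440677528976891 -0.08612866689526802
s0 0.0014081427910415166 0.009117574134476874
s1 0.027583569757057554 -0.09000609277203551
s1 0.05038194189142339 -0.08800129081679312
```

```bash
python3 - <<'E'
from h import *
snap('top','t1')
a=cv2.imread('pics/t1.png')[215:275,340:405];cv2.imwrite('pics/tc1.png',cv2.resize(a,None,fx=9,fy=9,interpolation=2))
E
```

```text
(no output)
```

View pics/tc1.png

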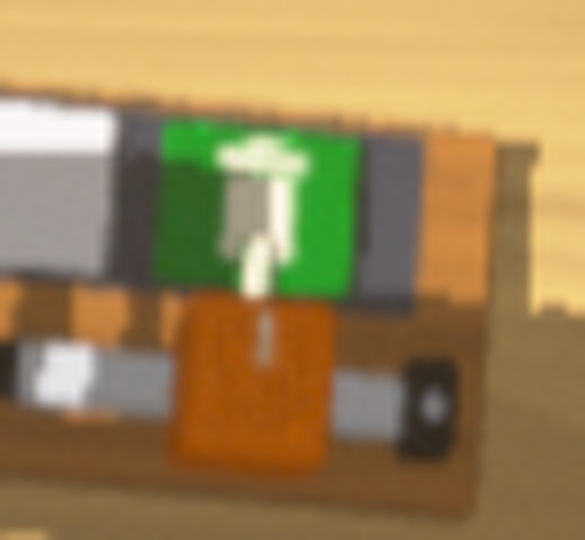

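The cursor's top is centred near (256,383) and its pointer near (256,265). The green tablet is centred near (257,209).

```bash
python3 - <<'E'
from h import *
m=np.array([.532,-.01255]);y=np.radians(-3.75)
for n,p,z in(('cur',(256,383),.184),('ptr',(256,265),.158),('green',(257,209),.152)):
    d=atz('t1',340+p[0]/9-.45,215+p[1]/9-.45,z)[:2]-m;print(n,d@[np.cos(y),np.sin(y)],d@[-np.sin(y),np.cos(y)])
E
```

```text
cur -0.0017578381384270952 -0.0885248553527831
ptr 0.030484168154032435 -0.0895209412225576
green 0.04528329458151077 -0.08943333185293292
```

The cursor lines up with the green tablet to within about 1 mm.

```bash
python3 -c "
from rig import ctrl
print(ctrl.job_done())"
```

```text
the job is handed in; nothing more can be done
None
```

The cursor was pushed gently into the green tablet's notch, within about 1 mm by the cameras; the hand is clear of it and the job is handed in (no verdict was returned).

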